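# Hold a pigment jar home in the label reader

### The job

Check the labelled pigment jar in at the bench label reader: turn it so that its cream label faces the reader's sprung nose, stand it upright in the guide lane clear of the nose, then slide it forward, pushing the nose back, until the glass seats against both arms of the metal V stop. Keep it pressed firmly against the stop for the reading: the program finishes while the robot is still holding the jar there, and nothing is let go. Do not ram the glass, and leave the other things on the bench where they are.

Things in the scene. Friction and masses are not known exactly. Their poses are not given: they have to be found in the camera images.
- pigment_jar: the pigment jar: loose upright glass jar with grey contents, a black screw lid and one small cream label; 0.24 kg, give or take 40 percent. Body 59 mm in diameter up to z = 75 mm, lid 53 mm in diameter from z = 76 to 95 mm; all one rigid piece. Origin: centre of its underside; z up along its axis; the label is on its -x side.
- jar_label (a point): centre of the jar's cream label (about 38 mm wide, 20 mm tall), on the glass: 29.5 mm from the jar's axis on its -x side, 47 mm above its underside
- reader: the label reader, fixed to the bench: dark base plate 276 x 106 mm with a white guide lane, a V stop and, at the lane's far end, a white housing 86 x 102 mm, its top 92 mm above the bench, from x = 52 mm on. Origin: on the bench under the jar's axis when the jar is home. +x: along the lane towards the housing, the pushing direction; z up. x and y below are in this frame.
- lane (a point): point on the white bed (9 mm above the bench) at the reader's x = -50, y = 0 mm, mid lane: a jar standing here is clear of the nose. The bed runs from x = -132 to 18 mm. Two guide rails leave a gap of 65 mm (y = +-32.5) from x = -99 to -21 mm, flaring out to x = -130 mm; their tops are 12 mm above the bed. Short of x = 44 mm nothing is taller than 67 mm above the bench.
- v_stop: the V stop: hard metal block fixed to the reader, two upright arms either side of the nose, 8 to 64 mm above the bench, within 33 mm of the lane's middle and beyond x = 17 mm. Their faces touch the 59 mm jar 40 degrees either side of the reader's +x and centre it when it is home. Origin and axes as the reader's.
- seat (a point): point on the bed (9 mm above the bench) at the reader's x = y = 0: the centre of the jar's underside when the jar is home against both arms of the V stop
- nose_face (a point): centre of the front of the sprung nose: a round black rubber shroud, 22 mm in diameter, round an amber reading window, 56 mm above the bench (47 mm above the bed). Free, it stands at the reader's x = 19.5 mm, so it meets the jar when the jar's axis is about 10 mm short of home; it moves with the nose. Pushed much higher than this, the jar tips.
- nose (a joint): how far the nose is pushed in along the reader's +x, in m: 0 free, 0.0085 to 0.010 when the jar is home against the V stop (its own end, 0.016, is not reached): there it stands still however hard one pushes. It pushes back with 4 N at 0 and 8.5 N at 0.010, enough to push a jar that is let go back out of the stop; nothing latches.
- ink_jar: short glass jar with a black lid and no label, 47 mm across, 44 mm tall; stands at the back of the bench. Loose, not part of the job. Origin: centre of its underside
- small_jar_1: small glass jar with a yellow lid, 36 mm across, 48 mm tall; stands at the back of the bench. Loose, not part of the job. Origin: centre of its underside
- small_jar_2: small glass jar with a yellow lid, 36 mm across, 50 mm tall; stands at the back of the bench. Loose, not part of the job. Origin: centre of its underside
- toy_globe: thumb-size globe on a red foot, 36 mm across, 50 mm tall; stands at the back of the bench. Loose, not part of the job. Origin: centre of its underside
- eraser: blue and white eraser, 18x38x11 mm; lies near the front edge of the bench. Loose, not part of the job. Origin: centre of its underside
- spare_tube: tube of blue paint, 32x92x17 mm; lies near the front edge of the bench. Loose, not part of the job. Origin: centre of its underside
Things that resemble listed ones, but are neither listed nor needed, are in the scene too. What is shaped like the pigment_jar but yellow is not meant.

How it is judged:
By the outcome, as a careful person would: the job done as asked, in the order asked, and still so for the second after the job is handed in, while the arm keeps its last pose, push and grip.
It also fails if it takes over 51 s, if anything falls off the work surface, if the arm or the gripper's body presses on something with over 40 N, if the wrist force passes 120 N, or if a joint passes its speed limit or range.

### The arm

A 6-joint arm with a two-finger parallel gripper is mounted at the origin on a cart in front of the work surface, level with it; the furniture and walls round the work are solid. World frame = base frame: x ahead of the robot, y to its left, z up, the work surface at z = 0. Lengths are in m, angles in rad, forces in N, time in s.
With the tool pointing down it reaches from about 0.375 to 0.925 m from the base axis. Payload 5.7 kg.
Tool frame: the origin (TCP) lies midway between the tips of the shut fingers; the grasp point (between the pads) lies 19 mm behind it; z points along the fingers, y is the line along which they close (so a half turn about z gives the same grasp; the last joint's range is limited). The gripper opens to 88 mm and grips with 3 to 60 N. Pads are 20 mm wide; open, the fingers measure 115 mm over their backs; the gripper's body (75 mm by 178 mm) begins 61 mm behind the grasp point.
Start: joints at [-1.309, 0.359, 1.51, -0, 1.272, -0.115], TCP at [0.221, -0.558, 0.223] pointing down, gripper open.
Joint ranges: [-2.97, 2.97], [-1.01, 2.36], [0.21, 2.38], [-0.96, 4.11], [0.2, 2.71], [-2.98, 2.98]. Speed limits (rad/s): [2.39, 2.39, 3.14, 3.14, 3.14, 3.14].

### API

Orientations are given as a unit quaternion [w, x, y, z].
In Python, from plant import ctrl gives the robot as it stands.
- The arm moves only by the tool play_rows, never from a script. Its arguments are lists of equal length, an entry for each row: "grip": the closure, from -1 (fully open) to 1 (shut), so that 0 is half open; "linear": the shift along the tool's x, y, z in units of 50 mm (1.0 is 50 mm), a list of three; "rotation": the turn, a rotation vector about the tool's x, y, z in units of 10 degrees (1.0 is 10 degrees), a list of three. In form: {"grip": [grip, ...], "linear": [[dx, dy, dz], ...], "rotation": [[rx, ry, rz], ...]}. A call has exactly 10 rows; each row is the pose to reach, as a shift and turn from the pose commanded when the call began, along the tool's axes at that moment; what a row does not reach only later rows make up. A row lasts 1/8 s, in which the tool goes at most 62.5 mm and 10.7 degrees, less where a joint would pass 70% of its speed; a pose out of reach is approached as far as the arm can. A call with a gripper value outside its range is refused whole. The fingers move at their own pace and stop on an object; "grip_force" is the grip in N (left out, the last holds). Time passes only in rows, so rows that repeat a pose let the fingers close, or fill a call up. It gives the time, the measured TCP pose, the force, the opening and the grip force at its end, in the units of the state.
- ctrl.state(): the state, without advancing time (a new reading comes with each control period).
- ctrl.read_camera(name): name is "side" or "top" or "wrist"; returns the picture (384x512x3 uint8, red, green, blue); there is no depth.
- ctrl.camera_params(name): a dict with "camera_matrix" (3x3 intrinsics, pixels), "extrinsics" (4x4, takes a point from camera to world coordinates); the wrist camera has in their place "hand_eye" (4x4, takes a point from camera to tool coordinates, whose origin is the TCP and whose axes are the flange's). Camera axes: x right, y up, looking along -z (the intrinsics and any distortion apply to the point x, -y, -z); pixel columns grow to the right and rows downward; lengths in m; the calibration is good to about 2 mm. A picture is of the moment at which its call begins: read the wrist's pose just before it. camera_params takes no time and is no camera call.
- ctrl.hand_in(): hands the job in; it is judged then, once.
The state is a dict: "time": time; "qpos": joint angles; "qd": joint speeds; "effort": joint torques, N m; "tool_pos": TCP position; "tool_rot": TCP orientation; "ft_force": force on the tool from outside, world axes, zero at the start; "ft_torque": the same for the moment, N m; "width": finger opening in m; "grip_force": force on a finger pad.
Only numpy, scipy, OpenCV 4.12 (cv2) and the standard library are available. Lean on these libraries where they do the work, as an engineer would, in place of code of your own. Each camera call takes 0.05 s, during which the arm holds its last target. There are 200 camera calls.

## Working session

There is one attempt and no reset: what is moved stays moved. The work goes in short steps, Python scripts to look and compute and a tool call to move; the robot and the scene stay as the last step left them, time stands still between calls to the robot, and variables do not carry over. Pictures are saved under pics/ and viewed, at most 10 in all, crops included, and the job is handed in when it is done.

Besides the shell and the picture viewer there is one more tool, called after "Request:" as name(argument=value, ...), one argument or row to a line, values as JSON. play_rows: Moves the arm, as the interface text tells. Its arguments: {"type":"object","properties":{"grip":{"type":"array"},"linear":{"type":"array"},"rotation":{"type":"array"},"grip_force":{"type":"number"}},"required":["grip","linear","rotation"]}

```bash
mkdir -p pics; python3 - <<'E'
from plant import ctrl
import cv2,numpy as np
np.set_printoptions(precision=4,suppress=True)
for n in ("side","top"):
    im=ctrl.read_camera(n); cv2.imwrite(f"pics/{n}0.png",cv2.resize(im[...,::-1],(800,600),interpolation=cv2.INTER_CUBIC)); np.save(f"pics/{n}0.npy",im)
for n in ("side","top","wrist"): print(n,ctrl.camera_params(n))
print(ctrl.state())
E
```

```text
side {'camera_matrix': array([[396.0716,   0.    , 252.6915],
       [  0.    , 396.0716, 194.9032],
       [  0.    ,   0.    ,   1.    ]]), 'extrinsics': array([[-0.9465,  0.138 , -0.2916,  0.2852],
       [-0.3226, -0.4137,  0.8513,  0.5766],
       [-0.0032,  0.8999,  0.4361,  0.4587],
       [ 0.    ,  0.    ,  0.    ,  1.    ]])}
top {'camera_matrix': array([[359.6188,   0.    , 249.1788],
       [  0.    , 359.6188, 190.6078],
       [  0.    ,   0.    ,   1.    ]]), 'extrinsics': array([[-0.0045,  0.9992, -0.0389,  0.4763],
       [-0.9996, -0.0056, -0.0269, -0.2051],
       [-0.0271,  0.0387,  0.9989,  0.9564],
       [ 0.    ,  0.    ,  0.    ,  1.    ]])}
wrist {'camera_matrix': array([[306.3493,   0.    , 255.4547],
       [  0.    , 306.3493, 187.8271],
       [  0.    ,   0.    ,   1.    ]]), 'hand_eye': array([[-0.0007,  0.9694,  0.2454,  0.0665],
       [ 1.    ,  0.0008, -0.0005, -0.0002],
       [-0.0007,  0.2454, -0.9694, -0.1613],
       [ 0.    ,  0.    ,  0.    ,  1.    ]])}
{'time': 0.1, 'qpos': array([-1.3091,  0.3594,  1.5113,  0.    ,  1.2725, -0.1151]), 'qd': array([-0.0008, -0.0008, -0.001 ,  0.0004, -0.0018,  0.001 ]), 'effort': array([  0.0003, -51.6358, -27.1407,   0.0675,   0.0277,  -0.    ]), 'tool_pos': array([ 0.2206, -0.5573,  0.2219]), 'tool_rot': array([-0.0009,  0.9823,  0.1873, -0.0001]), 'ft_force': array([ 0.3001, -0.4252, -0.254 ]), 'ft_torque': array([ 0.0224, -0.0047,  0.0153]), 'grip_force': 0.0, 'width': 0.08790175140177603}
```

View pics/side0.png

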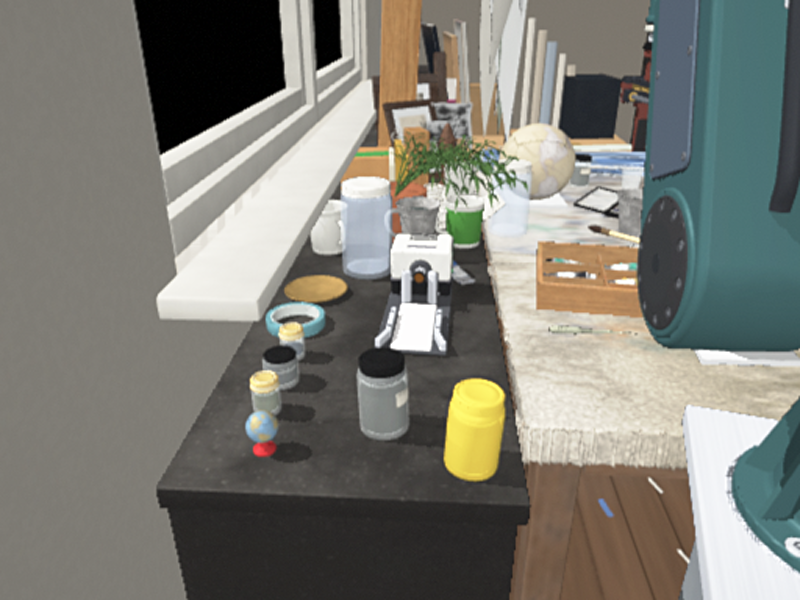

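View pics/top0.png

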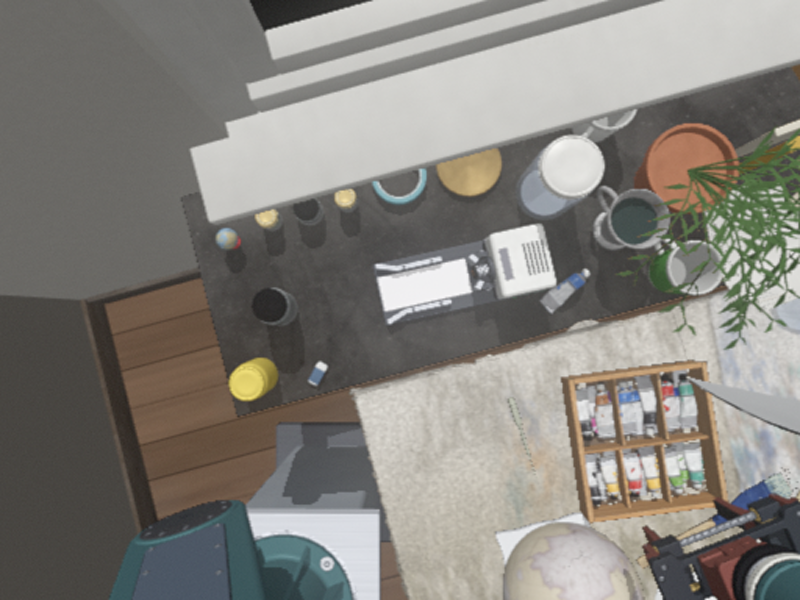

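The side view shows a grey jar with a black lid at (383,395), its cream label at the right edge at (402,398). The yellow look-alike is at (475,430), and the reader is at (418,300) with its lane opening towards the camera. In the top view the jar lid is at (271,306), the yellow jar at (253,379), and the lane runs from (380,290) to (490,275). The grey jar with the label is the one meant. I'll enlarge to confirm.

```bash
python3 - <<'E'
import cv2,numpy as np
s=np.load("pics/side0.npy")[...,::-1];t=np.load("pics/top0.npy")[...,::-1]
a=s[215:290,220:270]; a=cv2.resize(a,None,fx=6,fy=6,interpolation=cv2.INTER_CUBIC) #300x450
b=t[140:215,235:360]; b=cv2.resize(b,None,fx=4,fy=4,interpolation=cv2.INTER_CUBIC) #500x300
c=t[175:215,150:200]; c=cv2.resize(c,None,fx=6,fy=6,interpolation=cv2.INTER_CUBIC) #300x240
o=np.zeros((560,800,3),np.uint8); o[:450,:300]=a;o[:300,300:]=b;o[310:550,310:610]=c
cv2.imwrite("pics/crop1.png",o)
E
```

```text
(no output)
```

View pics/crop1.png

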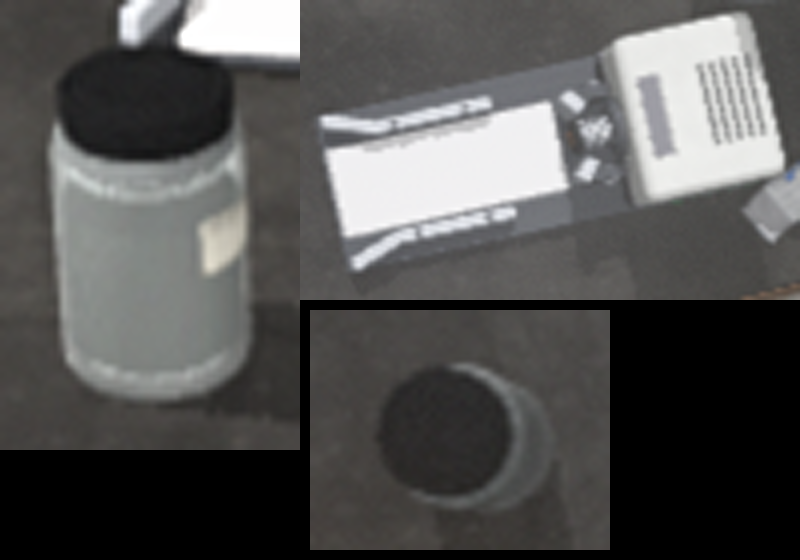

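The crop confirms it: black lid, grey glass, and the cream label from crop x 200 to 245 on a body spanning 50 to 247. The label centre is therefore about 68° to the right of the direction towards the camera. The bed corners are at crop (327,150), (347,238), (552,102) and (568,188), and the lid centre is at (445,436).

```bash
cat > h.py <<'E'
import numpy as np
from plant import ctrl
from scipy.spatial.transform import Rotation as R
from scipy.optimize import least_squares
np.set_printoptions(precision=4,suppress=True)
def ray(n,u,v,T=None):
    p=ctrl.camera_params(n);K=p["camera_matrix"]
    E=p["extrinsics"] if T is None else T@p["hand_eye"]
    d=np.linalg.solve(K,[u,v,1.]);d=E[:3,:3]@(d*[1,-1,-1]);return E[:3,3],d
def atz(n,u,v,z,T=None):
    o,d=ray(n,u,v,T);return o+d*(z-o[2])/d[2]
def toolT(s):
    T=np.eye(4);T[:3,:3]=R.from_quat(np.r_[s["tool_rot"][1:],s["tool_rot"][0]]).as_matrix();T[:3,3]=s["tool_pos"];return T
E
python3 - <<'E'
from h import *
b=lambda x,y:((x-300+.5)/4+235-.5,(y+.5)/4+140-.5)
c=lambda x,y:((x-310+.5)/6+150-.5,(y-310+.5)/6+175-.5)
lid=atz("top",*c(445,436),.095);print("lid",lid)
bed=[atz("top",*b(*q),.009)[:2] for q in [(327,150),(347,238),(552,102),(568,188)]]
hou=[atz("top",*b(*q),.092)[:2] for q in [(603,45),(750,12),(783,172),(637,205)]]
print(np.array(bed),np.array(hou))
m=np.array([[-.132,1],[-.132,-1],[.018,1],[.018,-1]]);h=np.array([[.052,.051],[.138,.051],[.138,-.051],[.052,-.051]])
def f(p):
    C=np.array([[np.cos(p[2]),-np.sin(p[2])],[np.sin(p[2]),np.cos(p[2])]])
    A=np.c_[m[:,0],m[:,1]*p[3]]@C.T+p[:2]; B=h@C.T+p[:2]
    return np.r_[(A-bed).ravel(),(B-hou).ravel()]
r=least_squares(f,[.5,-.25,-1.4,.03]);print("reader",r.x,np.degrees(r.x[2]));print(r.fun.reshape(-1,2)*1e3)
# side check of the lid: crop centre of lid top
s=lambda x,y:((x+.5)/6+220-.5,(y+.5)/6+215-.5)
print("lid side",atz("side",*s(147,97),.095))
o,d=ray("side",*s(148,245)); az=np.arctan2(o[1]-lid[1],o[0]-lid[0])
# label to image right: camera x axis
E=ctrl.camera_params("side")["extrinsics"]; az_r=np.arctan2(E[1,0],E[0,0]); print("to cam",np.degrees(az),"right",np.degrees(az_r))
for sg in (1,-1): print("label az",np.degrees(az)+sg*68.6)
T=toolT(ctrl.state());print(T)
E
```

```text
lid [0.4989 0.0041 0.095 ]
[[ 0.5489 -0.1591]
 [ 0.4907 -0.172 ]
 [ 0.5796 -0.3076]
 [ 0.5229 -0.3175]] [[ 0.6048 -0.3295]
 [ 0.6239 -0.4176]
 [ 0.5276 -0.4357]
 [ 0.5084 -0.3487]]
reader [ 0.5469 -0.2924 -1.3629  0.0293] -78.08879963045463
[[-0.5734  1.9256]
 [ 0.272   2.8033]
 [-0.3243  3.6351]
 [-0.8967  1.4628]
 [ 2.8047 -3.2283]
 [ 1.4026  0.7071]
 [-2.0884 -2.2161]
 [-0.5966 -5.0894]]
lid side [0.4959 0.0095 0.095 ]
to cam 110.46307218521689 right -161.17889568656196
label az 179.06307218521687
label az 41.86307218521689
[[ 0.9299  0.3679 -0.0004  0.2206]
 [ 0.3679 -0.9299  0.0016 -0.5573]
 [ 0.0002 -0.0017 -1.      0.2219]
 [ 0.      0.      0.      1.    ]]
```

```bash
python3 - <<'E'
from h import *
k=512/800
def tri(a,b):
    o1,d1=ray("side",a[0]*k,a[1]*k);o2,d2=ray("top",b[0]*k,b[1]*k)
    t=np.linalg.lstsq(np.c_[d1,-d2],o2-o1,rcond=None)[0]
    return o1+d1*t[0],o2+d2*t[1]
print("sill corner",*tri((259,318),(212,221)),*tri((268,297),(208,219)))
for z in (.2,.1,.15): print(z,[atz("top",q[0]*k,q[1]*k,z) for q in ((212,221),(440,168),(530,148))])
E
```

```text
sill corner [0.6125 0.0679 0.1587] [0.6192 0.0708 0.1609] [0.603  0.0613 0.1819] [0.6174 0.0675 0.1867]
0.2 [array([0.6122, 0.0573, 0.2   ]), array([ 0.6816, -0.2542,  0.2   ]), array([ 0.7075, -0.3759,  0.2   ])]
0.1 [array([0.6301, 0.092 , 0.1   ]), array([ 0.7087, -0.2607,  0.1   ]), array([ 0.738 , -0.3985,  0.1   ])]
0.15 [array([0.6211, 0.0746, 0.15  ]), array([ 0.6952, -0.2575,  0.15  ]), array([ 0.7227, -0.3872,  0.15  ])]
```

Jar at about (0.498, 0.006) with its label at azimuth about 179°. Reader at about (0.547, -0.292) heading -78°. The window sill edge is clear of the gripper by about 5 cm. I'll go over the lane first for a wrist look, with the yaw already set for the grasp.

Request:
play_rows(
  grip=[-1, -1, -1, -1, -1, -1, -1, -1, -1, -1],
  linear=[
    [0.8, -0.35, -0.06],
    [1.8, -0.78, -0.13],
    [2.8, -1.21, -0.2],
    [3.8, -1.64, -0.28],
    [4.8, -2.08, -0.36],
    [5.8, -2.51, -0.43],
    [6.8, -2.94, -0.5],
    [7.6, -3.29, -0.56],
    [8.0, -3.48, -0.6],
    [8.0, -3.48, -0.6],
  ],
  rotation=[
    [0, 0, 0.2],
    [0, 0, 0.5],
    [0, 0, 0.8],
    [0, 0, 1.1],
    [0, 0, 1.4],
    [0, 0, 1.7],
    [0, 0, 2.0],
    [0, 0, 2.2],
    [0, 0, 2.25],
    [0, 0, 2.25],
  ],
)

```text
time: 1.35
tool_pos: [0.5293, -0.2477, 0.2523]
tool_rot: [-0.0, 1.0, -0.007, -0.0]
ft_force: [0.4, -0.7, -0.5]
width: 0.088
grip_force: 0.0
```

```bash
python3 - <<'E'
from h import *
import cv2
s=ctrl.state();im=ctrl.read_camera("wrist");np.savez("pics/w1.npz",im=im,T=toolT(s))
print(s["time"],toolT(s),s["qpos"])
cv2.imwrite("pics/w1.png",cv2.resize(im[...,::-1],(800,600),interpolation=cv2.INTER_CUBIC))
E
```

```text
1.35 [[ 0.9999 -0.0132 -0.0004  0.5293]
 [-0.0132 -0.9999  0.0004 -0.2477]
 [-0.0005 -0.0004 -1.      0.2523]
 [ 0.      0.      0.      1.    ]] [-0.556   0.3116  1.5054  0.0001  1.3251  1.0279]
```

View pics/w1.png

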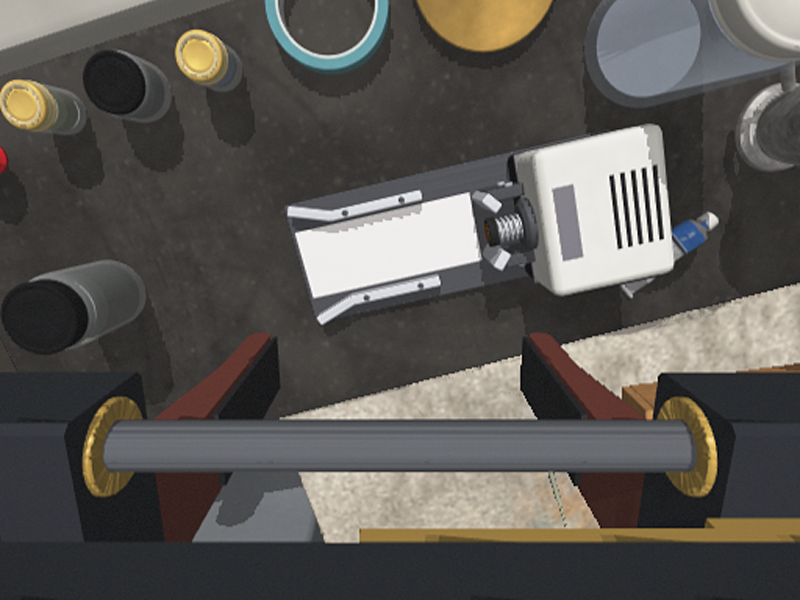

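The wrist view shows the bed corners at (296,234), (312,298), (470,195) and (481,262), the rail inner edges from (345,219) to (422,200) and (360,292) to (438,277), and the nose at (490,232). The jar lid is at about (44,317).

```bash
python3 - <<'E'
from h import *
T=np.load("pics/w1.npz")["T"];k=512/800
w=lambda q,z:atz("wrist",q[0]*k,q[1]*k,z,T)[:2]
bed=[w(q,.009) for q in [(296,234),(312,298),(470,195),(481,262)]]
print("bed",*bed)
h=lambda a:np.degrees(np.arctan2(a[1],a[0]))
print("headings",h(bed[2]-bed[0]),h(bed[3]-bed[1]),"len",np.linalg.norm(bed[2]-bed[0]),np.linalg.norm(bed[3]-bed[1]),np.linalg.norm(bed[1]-bed[0]))
r=[w(q,.021) for q in [(345,219),(422,203),(360,292),(438,277)]]
print("rails",*r,h(r[1]-r[0]),h(r[3]-r[2]))
m=(bed[0]+bed[1])/2;m2=(bed[2]+bed[3])/2;print("mid",m,m2,h(m2-m))
u=(m2-m)/np.linalg.norm(m2-m);print("origin",m+.132*u,m2-.018*u)
n=np.array([-u[1],u[0]]);print("rail y",[(q-m)@n for q in r])
nose=w((490,233),.056);print("nose",nose,"along",(nose-m)@u-.132,(nose-m)@n)
print("lid",w((44,317),.095))
E
```

```text
bed [ 0.5463 -0.1608] [ 0.4903 -0.1711] [ 0.5766 -0.3072] [ 0.5201 -0.3179]
headings -78.30455340725526 -78.49534713639859 len 0.14945102099295457 0.14981460759487167 0.057016962497946
rails [ 0.5595 -0.2041] [ 0.5714 -0.2668] [ 0.4981 -0.2142] [ 0.5101 -0.2801] -79.2075805475323 -79.63178693281247
mid [ 0.5183 -0.1659] [ 0.5484 -0.3125] -78.4000661723867
origin [ 0.5448 -0.2952] [ 0.5448 -0.2949]
rail y [np.float64(0.0326401105896354), np.float64(0.03174054874341917), np.float64(-0.029540256518645645), np.float64(-0.030979491148125954)]
nose [ 0.5508 -0.3159] along 0.021444713268835985 0.001693377176503011
lid [ 0.5016 -0.0005]
```

Request:
play_rows(
  grip=[-1, -1, -1, -1, -1, -1, -1, -1, -1, -1],
  linear=[
    [-0.1, -0.7, 0.1],
    [-0.2, -1.7, 0.3],
    [-0.35, -2.7, 0.5],
    [-0.5, -3.7, 0.75],
    [-0.6, -4.5, 0.95],
    [-0.67, -4.9, 1.04],
    [-0.67, -5.03, 1.04],
    [-0.67, -5.03, 1.04],
    [-0.67, -5.03, 1.04],
    [-0.67, -5.03, 1.04],
  ],
  rotation=[
    [0, 0, 0],
    [0, 0, 0],
    [0, 0, 0],
    [0, 0, 0],
    [0, 0, 0],
    [0, 0, 0],
    [0, 0, 0],
    [0, 0, 0],
    [0, 0, 0],
    [0, 0, 0],
  ],
)

```text
time: 2.65
tool_pos: [0.4995, 0.0022, 0.2008]
tool_rot: [0.0, 1.0, -0.009, 0.0]
ft_force: [-0.7, 0.2, -0.4]
width: 0.0877
grip_force: 0.0
```

```bash
python3 - <<'E'
from h import *
import cv2
s=ctrl.state();im=ctrl.read_camera("wrist");np.savez("pics/w2.npz",im=im,T=toolT(s))
print(s["time"],toolT(s),s["qpos"])
cv2.imwrite("pics/w2.png",cv2.resize(im[...,::-1],(800,600),interpolation=cv2.INTER_CUBIC))
E
```

```text
2.65 [[ 0.9999 -0.0171  0.0003  0.4995]
 [-0.0171 -0.9999 -0.0001  0.0022]
 [ 0.0003  0.0001 -1.      0.2008]
 [ 0.      0.      0.      1.    ]] [-0.134   0.2373  1.7508 -0.0001  1.1531  1.454 ]
```

View pics/w2.png

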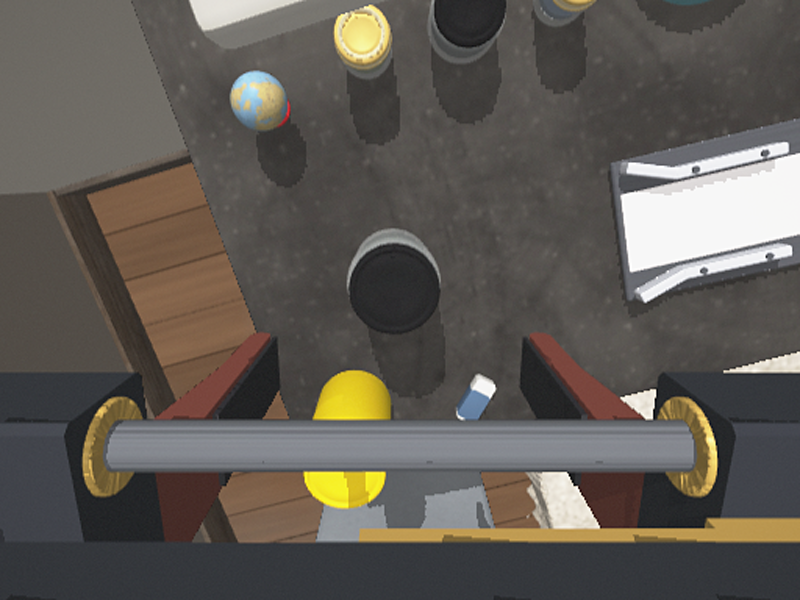

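The lid is centred at (394,288), 46 px in radius. The eraser at (476,397) and the yellow jar at (350,440) are clear of the fingers' path.

```bash
python3 - <<'E'
from h import *
T=np.load("pics/w2.npz")["T"];k=512/800
w=lambda q,z:atz("wrist",q[0]*k,q[1]*k,z,T)
for q,z in (((394,288),.095),((348,288),.095),((440,288),.095),((354,372),.09),((476,397),.011)):print(w(q,z))
p=w((394,288),.095); print("tool delta/50mm",T[:3,:3].T@(np.r_[p[:2],.0315]-T[:3,3])/.05)
E
```

```text
[0.5016 0.0051 0.095 ]
[0.5021 0.0315 0.095 ]
[ 0.5012 -0.0213  0.095 ]
[0.4481 0.0307 0.09  ]
[ 0.3906 -0.0575  0.011 ]
tool delta/50mm [ 0.0417 -0.0588  3.3866]
```

Request:
play_rows(
  grip=[-1, -1, -1, -1, -1, -1, -1, -1, -1, -1],
  linear=[
    [0.02, -0.05, 0.2],
    [0.03, -0.05, 0.7],
    [0.03, -0.05, 1.2],
    [0.03, -0.05, 1.7],
    [0.03, -0.05, 2.2],
    [0.03, -0.05, 2.7],
    [0.03, -0.05, 3.1],
    [0.03, -0.05, 3.3],
    [0.03, -0.05, 3.4],
    [0.03, -0.05, 3.4],
  ],
  rotation=[
    [0, 0, 0],
    [0, 0, 0],
    [0, 0, 0],
    [0, 0, 0],
    [0, 0, 0],
    [0, 0, 0],
    [0, 0, 0],
    [0, 0, 0],
    [0, 0, 0],
    [0, 0, 0],
  ],
)

```text
time: 3.95
tool_pos: [0.5008, 0.0056, 0.0307]
tool_rot: [-0.0, 1.0, -0.008, 0.0]
ft_force: [0.5, -0.1, -0.1]
width: 0.0875
grip_force: 0.0
```

Request:
play_rows(
  grip=[-0.2, 0.1, 0.3, 0.4, 0.5, 0.6, 0.6, 0.6, 0.6, 0.6],
  linear=[
    [0, 0, 0],
    [0, 0, 0],
    [0, 0, 0],
    [0, 0, 0],
    [0, 0, 0],
    [0, 0, 0],
    [0, 0, 0],
    [0, 0, 0],
    [0, 0, 0],
    [0, 0, 0],
  ],
  rotation=[
    [0, 0, 0],
    [0, 0, 0],
    [0, 0, 0],
    [0, 0, 0],
    [0, 0, 0],
    [0, 0, 0],
    [0, 0, 0],
    [0, 0, 0],
    [0, 0, 0],
    [0, 0, 0],
  ],
  grip_force=40,
)

```text
time: 5.2
tool_pos: [0.5009, 0.0057, 0.031]
tool_rot: [-0.0, 1.0, -0.008, 0.0]
ft_force: [-0.5, 0.6, 6.5]
width: 0.0575
grip_force: 39.9
```

Request:
play_rows(
  grip=[0.6, 0.6, 0.6, 0.6, 0.6, 0.6, 0.6, 0.6, 0.6, 0.6],
  linear=[
    [0, 0, -0.1],
    [0, 0, -0.3],
    [0, 0, -0.6],
    [0, 0, -1.0],
    [0, 0, -1.3],
    [0, 0, -1.5],
    [0, 0, -1.6],
    [0, 0, -1.6],
    [0, 0, -1.6],
    [0, 0, -1.6],
  ],
  rotation=[
    [0, 0, 0],
    [0, 0, 0],
    [0, 0, 0.4],
    [0, 0, 1.0],
    [0, 0, 1.8],
    [0, 0, 2.6],
    [0, 0, 3.4],
    [0, 0, 3.9],
    [0, 0, 4.0],
    [0, 0, 4.0],
  ],
)

```text
time: 6.45
tool_pos: [0.5005, 0.0056, 0.1108]
tool_rot: [0.0, 0.937, -0.349, -0.0]
ft_force: [0.5, 0.6, -2.6]
width: 0.0576
grip_force: 39.9
```

```bash
python3 - <<'E'
from h import *
import cv2
s=ctrl.state();T=toolT(s);im=ctrl.read_camera("side")
print(s["time"],T,s["width"],s["grip_force"],s["ft_force"])
E=ctrl.camera_params("side");c=np.linalg.inv(E["extrinsics"])@np.r_[T[:3,3],1];u=E["camera_matrix"]@(c[:3]*[1,-1,-1]);u=u[:2]/u[2]
x0,y0=int(u[0])-50,int(u[1])-45;print(x0,y0)
cv2.imwrite("pics/s2.png",cv2.resize(im[y0:y0+75,x0:x0+100,::-1],(800,600),interpolation=cv2.INTER_CUBIC))
E
```

```text
6.45 [[ 0.7566 -0.6539 -0.0002  0.5005]
 [-0.6539 -0.7566  0.0001  0.0056]
 [-0.0002  0.0001 -1.      0.1108]
 [ 0.      0.      0.      1.    ]] 0.05756176744212503 39.88928742706776 [ 0.485   0.6162 -2.6021]
192 176
```

View pics/s2.png

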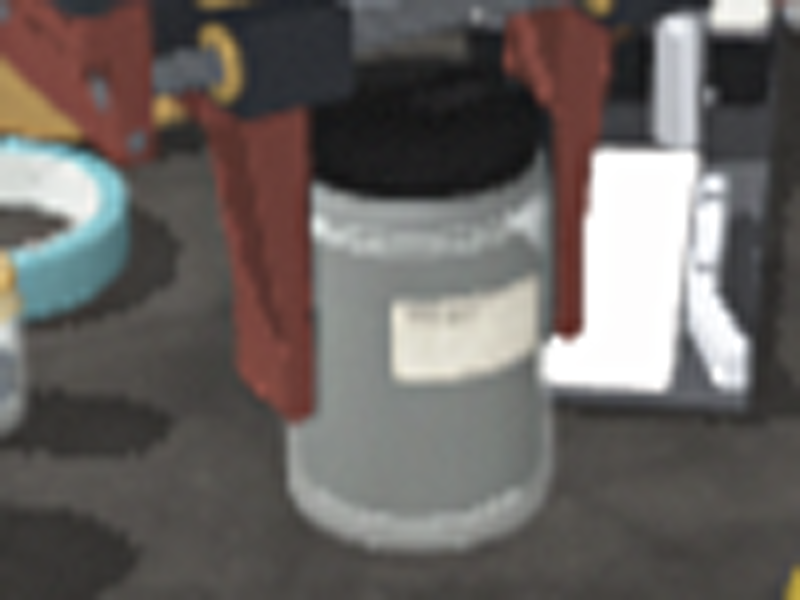

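The jar hangs upright. The whole label is visible from x=394 to 538 on a body spanning about 288 to 553. I'll fit its azimuth with the projected model.

```bash
python3 - <<'E'
from h import *
T=toolT(ctrl.state());E=ctrl.camera_params("side");M=np.linalg.inv(E["extrinsics"])
obs=np.array([(392,302),(395,381),(540,278),(535,350)])
obs=(obs+.5)/8-.5+[192,176]
def f(p):
    a=p[0]+np.array([1,1,-1,-1])*p[4]; z=p[3]+np.array([.01,-.01,.01,-.01])
    P=np.c_[p[1]+.0295*np.cos(a),p[2]+.0295*np.sin(a),z,np.ones(4)]
    # left edge is the one nearer the camera azimuth minus: sign left to p[4]
    c=(M@P.T)[:3].T*[1,-1,-1];q=c@E["camera_matrix"].T;q=q[:,:2]/q[:,2:]
    return np.r_[(q-obs).ravel(),(p[1:3]-T[:2,3])/.001*.3,(abs(p[4])-19/29.5)*20]
for sg in (1,-1):
    r=least_squares(f,[np.radians(139),T[0,3],T[1,3],.127,sg*.644])
    print(np.degrees(r.x[[0,4]]),r.x[1:4],r.cost,r.fun)
print("tool y az",np.degrees(np.arctan2(T[1,1],T[0,1])))
E
```

```text
[134.6647 -35.3275] [0.4978 0.0043 0.1326] 1.5423455460677398 [-0.106   0.1732 -0.2843  0.7021 -0.3259 -1.0562  0.2585  0.1985 -0.8302
 -0.3876 -0.5497]
[134.6647 -35.3275] [0.4978 0.0043 0.1326] 1.5423455460709512 [-0.106   0.1732 -0.2843  0.7021 -0.3259 -1.0562  0.2585  0.1985 -0.8302
 -0.3876 -0.5497]
tool y az -130.83705789547363
```

Request:
play_rows(
  grip=[0.6, 0.6, 0.6, 0.6, 0.6, 0.6, 0.6, 0.6, 0.6, 0.6],
  linear=[
    [0.15, 0.13, 0],
    [0.5, 0.44, 0],
    [0.95, 0.84, 0],
    [1.45, 1.27, 0],
    [1.95, 1.71, 0],
    [2.45, 2.15, 0],
    [2.95, 2.59, 0],
    [3.35, 2.95, 0],
    [3.65, 3.2, 0],
    [3.74, 3.29, 0],
  ],
  rotation=[
    [0, 0, -0.4],
    [0, 0, -1.2],
    [0, 0, -2.1],
    [0, 0, -3.0],
    [0, 0, -3.9],
    [0, 0, -4.8],
    [0, 0, -5.7],
    [0, 0, -6.6],
    [0, 0, -7.3],
    [0, 0, -7.7],
  ],
)

```text
time: 7.75
tool_pos: [0.5345, -0.2426, 0.1105]
tool_rot: [0.0, 0.95, 0.311, 0.0]
ft_force: [-0.8, -0.3, -2.8]
width: 0.0572
grip_force: 39.9
```

Request:
play_rows(
  grip=[0.6, 0.6, 0.6, 0.6, 0.6, 0.6, 0.6, 0.6, 0.6, 0.6],
  linear=[
    [0, 0, 0],
    [0, 0, 0],
    [0, 0, 0],
    [0, 0, 0],
    [0, 0, 0],
    [0, 0, 0],
    [0, 0, 0],
    [0, 0, 0],
    [0, 0, 0],
    [0, 0, 0],
  ],
  rotation=[
    [0, 0, -0.5],
    [0, 0, -1.4],
    [0, 0, -2.3],
    [0, 0, -3.2],
    [0, 0, -4.1],
    [0, 0, -5.0],
    [0, 0, -5.9],
    [0, 0, -6.6],
    [0, 0, -7.0],
    [0, 0, -7.0],
  ],
)

```text
time: 9.0
tool_pos: [0.5341, -0.2411, 0.1104]
tool_rot: [-0.0, 0.601, 0.799, 0.0]
ft_force: [-0.1, -0.7, -2.1]
width: 0.0576
grip_force: 39.9
```

```bash
python3 - <<'E'
from h import *
import cv2
s=ctrl.state();T=toolT(s);print(s["time"],T,s["qpos"],s["ft_force"])
print("y az",np.degrees(np.arctan2(T[1,1],T[0,1])))
g=np.array([.5342,-.2410,.060]);print("delta units to lane, TCP z 60",T[:3,:3].T@(g-T[:3,3])/.05)
E
```

```text
9.0 [[-0.2773  0.9608 -0.0005  0.5341]
 [ 0.9608  0.2773  0.0004 -0.2411]
 [ 0.0005 -0.0004 -1.      0.1104]
 [ 0.      0.      0.      1.    ]] [-0.5419  0.4599  1.6611  0.0001  1.0213 -0.8229] [-0.0984 -0.6781 -2.0725]
y az 16.09630366453181
delta units to lane, TCP z 60 [0.0008 0.0024 1.0085]
```

Request:
play_rows(
  grip=[0.6, 0.6, 0.6, 0.6, 0.6, 0.6, 0.6, 0.6, 0.6, 0.6],
  linear=[
    [0, 0, 0.1],
    [0, 0, 0.3],
    [0, 0, 0.5],
    [0, 0, 0.7],
    [0, 0, 0.85],
    [0, 0, 0.95],
    [0, 0, 1.0],
    [0, 0, 1.0],
    [0, 0, 1.0],
    [0, 0, 1.0],
  ],
  rotation=[
    [0, 0, 0],
    [0, 0, 0],
    [0, 0, 0],
    [0, 0, 0],
    [0, 0, 0],
    [0, 0, 0],
    [0, 0, 0],
    [0, 0, 0],
    [0, 0, 0],
    [0, 0, 0],
  ],
)

```text
time: 10.25
tool_pos: [0.5345, -0.2413, 0.061]
tool_rot: [0.0, 0.601, 0.799, 0.0]
ft_force: [-0.3, -0.1, -2.5]
width: 0.058
grip_force: 39.9
```

```bash
cat > look.py <<'E'
from h import *
import cv2,sys
n=sys.argv[1];s=ctrl.state();T=toolT(s);a=ctrl.read_camera("side")[...,::-1];t=ctrl.read_camera("top")[...,::-1];w=ctrl.read_camera("wrist")[...,::-1]
o=np.zeros((600,800,3),np.uint8)
def p(c):
    E=ctrl.camera_params(c);q=np.linalg.inv(E["extrinsics"])@np.r_[T[:3,3],1];u=E["camera_matrix"]@(q[:3]*[1,-1,-1]);return (u[:2]/u[2]).astype(int)
u=p("side");x0,y0=u[0]-30,u[1]-40;o[:,:400]=cv2.resize(a[y0:y0+90,x0:x0+60],(400,600),interpolation=cv2.INTER_CUBIC);print("side crop",x0,y0)
u=p("top");x1,y1=u[0]-45,u[1]-35;o[:300,400:]=cv2.resize(t[y1:y1+75,x1:x1+100],(400,300),interpolation=cv2.INTER_CUBIC);print("top crop",x1,y1)
o[300:,400:]=cv2.resize(w,(400,300),interpolation=cv2.INTER_AREA)
cv2.imwrite(f"pics/{n}.png",o);print(s["time"],s["tool_pos"],s["ft_force"],s["ft_torque"],s["width"])
E
python3 look.py l1
```

```text
side crop 234 148
top crop 228 146
10.25 [ 0.5345 -0.2413  0.061 ] [-0.3008 -0.1068 -2.5067] [ 0.0181 -0.1433  0.0027] 0.05797904697159574
```

View pics/l1.png

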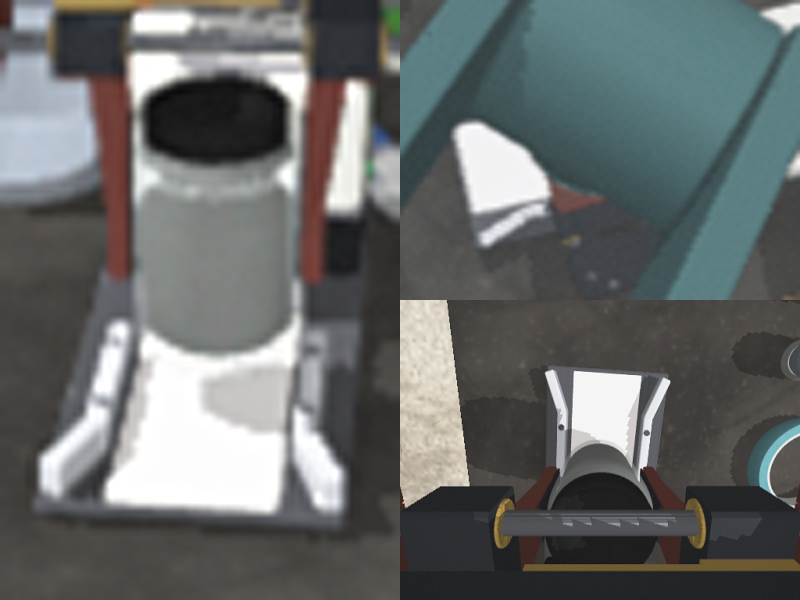

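The jar hangs upright, centred between the rails, with its label side away from the camera and facing the nose. I'll lower it onto the bed.

Request:
play_rows(
  grip=[0.6, 0.6, 0.6, 0.6, 0.6, 0.6, 0.6, 0.6, 0.6, 0.6],
  linear=[
    [0, 0, 0.06],
    [0, 0, 0.12],
    [0, 0, 0.18],
    [0, 0, 0.24],
    [0, 0, 0.29],
    [0, 0, 0.33],
    [0, 0, 0.36],
    [0, 0, 0.38],
    [0, 0, 0.4],
    [0, 0, 0.4],
  ],
  rotation=[
    [0, 0, 0],
    [0, 0, 0],
    [0, 0, 0],
    [0, 0, 0],
    [0, 0, 0],
    [0, 0, 0],
    [0, 0, 0],
    [0, 0, 0],
    [0, 0, 0],
    [0, 0, 0],
  ],
)

```text
time: 11.65
tool_pos: [0.5343, -0.2412, 0.0406]
tool_rot: [-0.0, 0.601, 0.799, 0.0]
ft_force: [-0.6, 0.3, -2.5]
width: 0.0575
grip_force: 39.9
```

Request:
play_rows(
  grip=[0.6, 0.6, 0.6, 0.6, 0.6, 0.6, 0.6, 0.6, 0.6, 0.6],
  linear=[
    [0, 0, 0.005],
    [0, 0, 0.01],
    [0, 0, 0.015],
    [0, 0, 0.02],
    [0, 0, 0.025],
    [0, 0, 0.03],
    [0, 0, 0.03],
    [0, 0, 0.03],
    [0, 0, 0.03],
    [0, 0, 0.03],
  ],
  rotation=[
    [0, 0, 0],
    [0, 0, 0],
    [0, 0, 0],
    [0, 0, 0],
    [0, 0, 0],
    [0, 0, 0],
    [0, 0, 0],
    [0, 0, 0],
    [0, 0, 0],
    [0, 0, 0],
  ],
)

```text
time: 12.9
tool_pos: [0.5344, -0.2414, 0.0399]
tool_rot: [0.0, 0.601, 0.799, -0.0]
ft_force: [-2.2, -0.3, 7.7]
width: 0.0577
grip_force: 39.9
```

Request:
play_rows(
  grip=[0.6, 0.6, 0.6, 0.6, 0.6, 0.6, 0.6, 0.6, 0.6, 0.6],
  linear=[
    [-0.04, -0.003, -0.005],
    [-0.12, -0.009, -0.005],
    [-0.22, -0.017, -0.005],
    [-0.34, -0.027, -0.005],
    [-0.46, -0.036, -0.005],
    [-0.58, -0.046, -0.005],
    [-0.68, -0.053, -0.005],
    [-0.75, -0.059, -0.005],
    [-0.8, -0.063, -0.005],
    [-0.8, -0.063, -0.005],
  ],
  rotation=[
    [0, 0, 0],
    [0, 0, 0],
    [0, 0, 0],
    [0, 0, 0],
    [0, 0, 0],
    [0, 0, 0],
    [0, 0, 0],
    [0, 0, 0],
    [0, 0, 0],
    [0, 0, 0],
  ],
  grip_force=50,
)

```text
time: 14.15
tool_pos: [0.5424, -0.2797, 0.04]
tool_rot: [-0.0, 0.601, 0.799, 0.001]
ft_force: [-1.3, 3.7, 6.9]
width: 0.0574
grip_force: 49.9
```

```bash
cat > st.py <<'E'
from h import *
s=ctrl.state();a=np.radians(-78.4);u=np.array([np.cos(a),np.sin(a)]);n=np.array([-u[1],u[0]])
d=s["tool_pos"][:2]-[.5453,-.2949];f=s["ft_force"]
print(s["time"],"reader x,y mm",d@u*1e3,d@n*1e3,"z",s["tool_pos"][2],"F along,lat,z",f[:2]@u,f[:2]@n,f[2],"torque",s["ft_torque"],s["width"])
E
python3 st.py
```

```text
14.15 reader x,y mm -15.503143035245385 0.26055120116987474 z 0.03995876430683089 F along,lat,z -3.9177149581156994 -0.533811061546837 6.889333557830713 torque [0.7163 0.1439 0.0181] 0.057396669672988454
```

Request:
play_rows(
  grip=[0.6, 0.6, 0.6, 0.6, 0.6, 0.6, 0.6, 0.6, 0.6, 0.6],
  linear=[
    [-0.02, -0.002, -0.004],
    [-0.04, -0.003, -0.004],
    [-0.06, -0.005, -0.004],
    [-0.08, -0.006, -0.004],
    [-0.1, -0.008, -0.004],
    [-0.12, -0.01, -0.004],
    [-0.14, -0.011, -0.004],
    [-0.16, -0.013, -0.004],
    [-0.18, -0.014, -0.004],
    [-0.2, -0.016, -0.004],
  ],
  rotation=[
    [0, 0, 0],
    [0, 0, 0],
    [0, 0, 0],
    [0, 0, 0],
    [0, 0, 0],
    [0, 0, 0],
    [0, 0, 0],
    [0, 0, 0],
    [0, 0, 0],
    [0, 0, 0],
  ],
)

```text
time: 15.4
tool_pos: [0.5439, -0.2873, 0.04]
tool_rot: [-0.002, 0.601, 0.799, 0.002]
ft_force: [0.0, 11.4, 10.8]
width: 0.0573
grip_force: 49.9
```

```bash
python3 st.py
```

```text
15.4 reader x,y mm -7.747828111055374 0.11680702338054286 z 0.0399972633494531 F along,lat,z -11.208027730693574 2.323765180208142 10.834917949787796 torque [ 1.9925 -0.1037  0.1416] 0.05734145856780972
```

Request:
play_rows(
  grip=[0.6, 0.6, 0.6, 0.6, 0.6, 0.6, 0.6, 0.6, 0.6, 0.6],
  linear=[
    [-0.012, -0.001, -0.005],
    [-0.024, -0.002, -0.008],
    [-0.036, -0.003, -0.008],
    [-0.048, -0.004, -0.008],
    [-0.06, -0.005, -0.008],
    [-0.072, -0.006, -0.008],
    [-0.084, -0.007, -0.008],
    [-0.096, -0.008, -0.008],
    [-0.108, -0.009, -0.008],
    [-0.12, -0.009, -0.008],
  ],
  rotation=[
    [0, 0, 0],
    [0, 0, 0],
    [0, 0, 0],
    [0, 0, 0],
    [0, 0, 0],
    [0, 0, 0],
    [0, 0, 0],
    [0, 0, 0],
    [0, 0, 0],
    [0, 0, 0],
  ],
)

```text
time: 16.65
tool_pos: [0.5444, -0.29, 0.0402]
tool_rot: [-0.004, 0.602, 0.799, 0.003]
ft_force: [-0.1, 21.1, 15.6]
width: 0.0576
grip_force: 49.9
```

```bash
python3 st.py
```

```text
16.65 reader x,y mm -4.997705657992766 0.06793428895595843 z 0.040192945743319976 F along,lat,z -20.72488110763205 4.128893556200142 15.634831498034995 torque [ 3.7808 -0.1902  0.0452] 0.05756065166353242
```

```bash
python3 look.py l2
```

```text
side crop 236 147
top crop 247 142
16.65 [ 0.5444 -0.29    0.0402] [-0.1228 21.1318 15.6348] [ 3.7808 -0.1902  0.0452] 0.05756065166353242
```

View pics/l2.png

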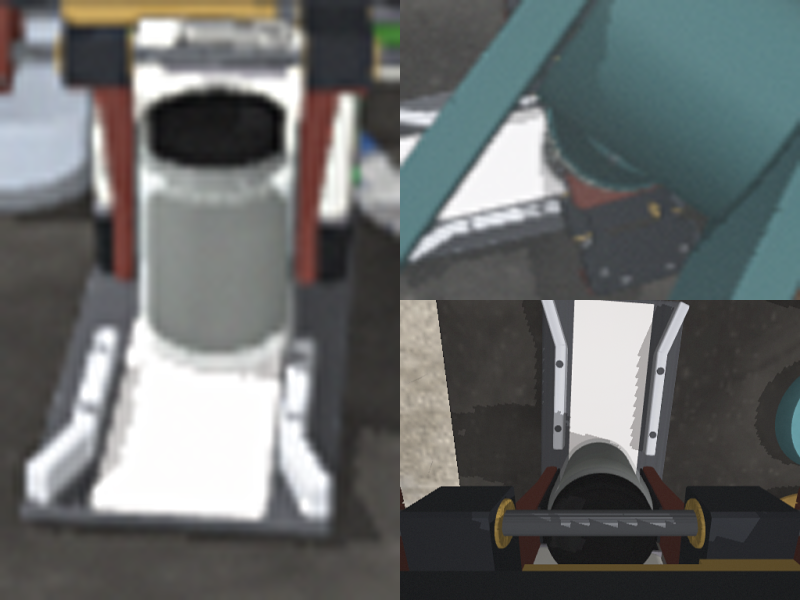

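The jar still looks upright and held the same way, with its rear bottom edge at about (600,441) in the wrist inset and the rail ends at about (557,452) and (650,455). I'll check the tilt and the jar's distance from home.

```bash
python3 - <<'E'
from h import *
s=ctrl.state();T=toolT(s)
b=np.radians(16.1);y=np.array([np.cos(b),np.sin(b),0]);z=np.array([0,0,-1.]);C=np.c_[np.cross(y,z),y,z]
print("tilt tool rotvec deg",np.degrees(R.from_matrix(C.T@T[:3,:3]).as_rotvec()))
w=lambda q,z:atz("wrist",(q[0]-400+.5)*1.28-.5,(q[1]-300+.5)*1.28-.5,z,T)[:2]
a=np.radians(-78.4);u=np.array([np.cos(a),np.sin(a)]);n=np.array([-u[1],u[0]]);o=np.array([.5453,-.2949])
for nm,q,zz in (("jar rear",(600,441),.012),("railendL",(557,453),.021),("railendR",(650,455),.021),("bendL",(567,346),.021),("bendR",(658,352),.021),("bed edge L",(572,380),.009),("bed edge R",(638,440),.009)):
    p=w(q,zz)-o;print(nm,p@u*1e3,p@n*1e3)
E
python3 st.py
```

```text
tilt tool rotvec deg [0.0003 0.5765 0.081 ]
jar rear -28.599989239471025 -1.4601576128362301
railendL -18.371349556695247 -34.508373678117586
railendR -22.338956772790915 38.40886253317298
bendL -97.29147722562374 -30.174429125603044
bendR -98.24430679633421 34.50498359356137
bed edge L -74.70827059589308 -26.867133794806733
bed edge R -31.19011830660397 29.789894284554286
16.8 reader x,y mm -5.048922371600702 0.07973709634138179 z 0.04021320789530463 F along,lat,z -19.736932827217863 3.050801000104701 14.327864024461727 torque [ 3.6254 -0.1923  0.1028] 0.05753380954348658
```

Request:
play_rows(
  grip=[0.6, 0.6, 0.6, 0.6, 0.6, 0.6, 0.6, 0.6, 0.6, 0.6],
  linear=[
    [0, 0, -0.005],
    [0, 0, -0.01],
    [0, 0, -0.01],
    [-0.01, -0.001, -0.01],
    [-0.02, -0.002, -0.01],
    [-0.03, -0.003, -0.01],
    [-0.04, -0.003, -0.01],
    [-0.05, -0.004, -0.01],
    [-0.06, -0.005, -0.01],
    [-0.06, -0.005, -0.01],
  ],
  rotation=[
    [0, -0.02, 0],
    [0, -0.04, 0],
    [0, -0.06, 0],
    [0, -0.06, 0],
    [0, -0.06, 0],
    [0, -0.06, 0],
    [0, -0.06, 0],
    [0, -0.06, 0],
    [0, -0.06, 0],
    [0, -0.06, 0],
  ],
  grip_force=58,
)

```text
time: 18.05
tool_pos: [0.5445, -0.2906, 0.0402]
tool_rot: [-0.001, 0.602, 0.798, 0.001]
ft_force: [0.7, 26.3, 14.2]
width: 0.0572
grip_force: 58.0
```

```bash
python3 st.py
```

```text
18.05 reader x,y mm -4.33592515417338 0.040497733903002105 z 0.04023691764755616 F along,lat,z -25.584137599422313 5.994471272490263 14.152099715391678 torque [ 4.7516 -0.3825  0.0049] 0.057183816461941525
```

Request:
play_rows(
  grip=[0.6, 0.6, 0.6, 0.6, 0.6, 0.6, 0.6, 0.6, 0.6, 0.6],
  linear=[
    [0, 0.01, -0.01],
    [0, 0.02, -0.02],
    [0, 0.03, -0.02],
    [-0.01, 0.03, -0.02],
    [-0.02, 0.03, -0.02],
    [-0.03, 0.03, -0.02],
    [-0.04, 0.03, -0.02],
    [-0.05, 0.03, -0.02],
    [-0.05, 0.03, -0.02],
    [-0.05, 0.03, -0.02],
  ],
  rotation=[
    [0, 0, 0],
    [0, 0, 0],
    [0, 0, 0],
    [0, 0, 0],
    [0, 0, 0],
    [0, 0, 0],
    [0, 0, 0],
    [0, 0, 0],
    [0, 0, 0],
    [0, 0, 0],
  ],
)

```text
time: 19.3
tool_pos: [0.5448, -0.2915, 0.0404]
tool_rot: [-0.003, 0.602, 0.798, 0.001]
ft_force: [-1.0, 27.0, 12.8]
width: 0.0572
grip_force: 58.0
```

```bash
python3 st.py
```

```text
19.3 reader x,y mm -3.441922946112338 0.23870421881921722 z 0.040411209989357856 F along,lat,z -26.623306023473194 4.414433375939162 12.750946014027413 torque [ 4.822  -0.0053 -0.2344] 0.05717053889541306
```

```bash
python3 look.py l3; python3 - <<'E'
import cv2,numpy as np
o=np.zeros((600,800,3),np.uint8)
for i,n in enumerate(("l1","l2","l3")):
    a=cv2.imread(f"pics/{n}.png")
    o[:300,i*266:i*266+264]=cv2.resize(a[420:570,534:666],(264,300),interpolation=cv2.INTER_CUBIC)
    o[310:600,i*266:i*266+264]=cv2.resize(a[60:380,70:340],(264,290))
cv2.imwrite("pics/cmp.png",o)
E
```

```text
side crop 236 147
top crop 247 142
19.3 [ 0.5448 -0.2915  0.0404] [-1.0291 26.9672 12.7509] [ 4.822  -0.0053 -0.2344] 0.05717053889541306
```

View pics/cmp.png

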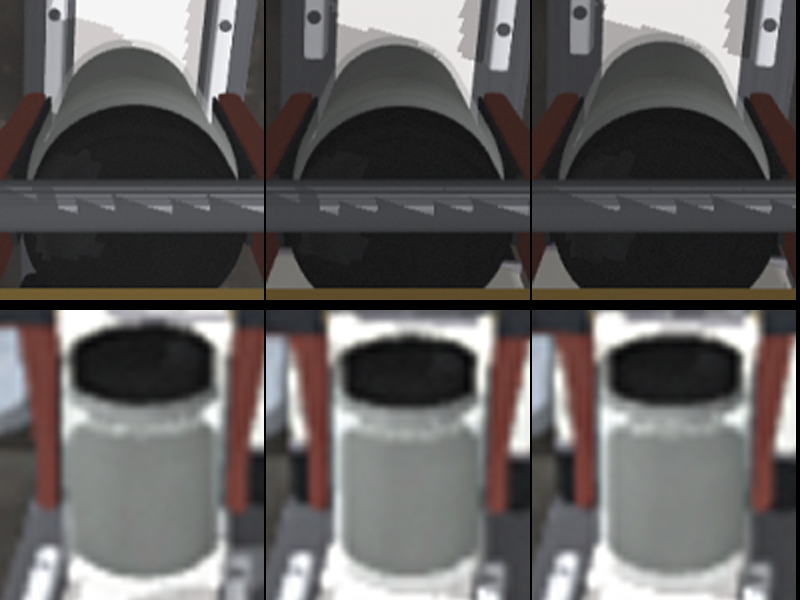

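The three frames show the jar unmoved in the grip: lid edge at rows 107 and 108, base edge at row 42. The rail holes advanced about 2 mm in the last push, so it may not yet be fully home. I'll relieve the down-force first, then push again.

Request:
play_rows(
  grip=[0.6, 0.6, 0.6, 0.6, 0.6, 0.6, 0.6, 0.6, 0.6, 0.6],
  linear=[
    [0, 0, -0.005],
    [0, 0, -0.01],
    [0, 0, -0.015],
    [0, 0, -0.02],
    [0, 0, -0.025],
    [0, 0, -0.03],
    [0, 0, -0.03],
    [0, 0, -0.03],
    [0, 0, -0.03],
    [0, 0, -0.03],
  ],
  rotation=[
    [0, 0, 0],
    [0, 0, 0],
    [0, 0, 0],
    [0, 0, 0],
    [0, 0, 0],
    [0, 0, 0],
    [0, 0, 0],
    [0, 0, 0],
    [0, 0, 0],
    [0, 0, 0],
  ],
)

```text
time: 20.7
tool_pos: [0.5451, -0.292, 0.0407]
tool_rot: [-0.003, 0.602, 0.798, 0.001]
ft_force: [1.8, 23.5, 2.2]
width: 0.0571
grip_force: 58.0
```

```bash
python3 st.py
```

```text
20.7 reader x,y mm -2.859475788195613 0.33546399474964056 z 0.04072020866060846 F along,lat,z -22.66706004528896 6.440330747684314 2.2187282264179253 torque [ 4.3795 -0.4177 -0.0969] 0.05711219791264253
```

Request:
play_rows(
  grip=[0.6, 0.6, 0.6, 0.6, 0.6, 0.6, 0.6, 0.6, 0.6, 0.6],
  linear=[
    [-0.006, 0.005, -0.002],
    [-0.012, 0.01, -0.003],
    [-0.018, 0.015, -0.004],
    [-0.024, 0.02, -0.005],
    [-0.03, 0.025, -0.006],
    [-0.036, 0.03, -0.007],
    [-0.042, 0.03, -0.008],
    [-0.048, 0.03, -0.009],
    [-0.05, 0.03, -0.01],
    [-0.05, 0.03, -0.01],
  ],
  rotation=[
    [0, 0, 0],
    [0, 0, 0],
    [0, 0, 0],
    [0, 0, 0],
    [0, 0, 0],
    [0, 0, 0],
    [0, 0, 0],
    [0, 0, 0],
    [0, 0, 0],
    [0, 0, 0],
  ],
)

```text
time: 21.95
tool_pos: [0.5452, -0.2922, 0.0408]
tool_rot: [-0.005, 0.602, 0.798, 0.001]
ft_force: [-1.1, 27.5, 4.4]
width: 0.0569
grip_force: 58.0
```

```bash
python3 st.py
```

```text
21.95 reader x,y mm -2.6109750111425867 0.4811724611960961 z 0.04076011703976937 F along,lat,z -27.202742605841078 4.4750627828488945 4.392945209015264 torque [ 4.9646  0.0904 -0.2261] 0.056889985753708495
```

Request:
play_rows(
  grip=[0.6, 0.6, 0.6, 0.6, 0.6, 0.6, 0.6, 0.6, 0.6, 0.6],
  linear=[
    [0, 0.008, 0],
    [0, 0.016, 0],
    [0, 0.024, 0],
    [0, 0.032, 0],
    [0, 0.04, -0.005],
    [-0.005, 0.045, -0.01],
    [-0.01, 0.05, -0.01],
    [-0.015, 0.05, -0.01],
    [-0.02, 0.05, -0.01],
    [-0.02, 0.05, -0.01],
  ],
  rotation=[
    [0, -0.01, 0],
    [0, -0.02, 0],
    [0, -0.03, 0],
    [0, -0.04, 0],
    [0, -0.05, 0],
    [0, -0.06, 0],
    [0, -0.06, 0],
    [0, -0.06, 0],
    [0, -0.06, 0],
    [0, -0.06, 0],
  ],
)

```text
time: 23.2
tool_pos: [0.5459, -0.2931, 0.0408]
tool_rot: [-0.003, 0.602, 0.798, -0.004]
ft_force: [-7.4, 23.1, 3.7]
width: 0.057
grip_force: 58.0
```

```bash
python3 st.py; python3 - <<'E'
from h import *
T=toolT(ctrl.state());print("down axis tilt deg",np.degrees(T[:2,2]),"y az",np.degrees(np.arctan2(T[1,1],T[0,1])))
E
```

```text
23.2 reader x,y mm -1.6671763545812006 0.9507447628964096 z 0.04077399178136942 F along,lat,z -24.09716215881159 -2.6220204276169903 3.684339335028475 torque [ 4.2808  1.0056 -0.2857] 0.057013426400226455
down axis tilt deg [-0.481  -0.1533] y az 15.974308117744357
```

Request:
play_rows(
  grip=[0.6, 0.6, 0.6, 0.6, 0.6, 0.6, 0.6, 0.6, 0.6, 0.6],
  linear=[
    [-0.006, 0, -0.002],
    [-0.012, 0, -0.003],
    [-0.018, 0, -0.004],
    [-0.024, 0, -0.005],
    [-0.03, 0, -0.006],
    [-0.036, 0, -0.007],
    [-0.042, 0, -0.008],
    [-0.048, 0, -0.009],
    [-0.05, 0, -0.01],
    [-0.05, 0, -0.01],
  ],
  rotation=[
    [0, 0, 0],
    [0, 0, 0],
    [0, 0, 0],
    [0, 0, 0],
    [0, 0, 0],
    [0, 0, 0],
    [0, 0, 0],
    [0, 0, 0],
    [0, 0, 0],
    [0, 0, 0],
  ],
)

```text
time: 24.45
tool_pos: [0.5462, -0.2934, 0.0408]
tool_rot: [-0.004, 0.602, 0.798, -0.003]
ft_force: [-5.4, 29.0, 4.6]
width: 0.0572
grip_force: 58.0
```

```bash
python3 st.py
```

```text
24.45 reader x,y mm -1.2479711488438932 1.1842477241831846 z 0.04082248992739723 F along,lat,z -29.525858395444875 0.5987646292669216 4.595643191152364 torque [ 5.1719  0.7214 -0.4106] 0.05723113794315355
```

Request:
play_rows(
  grip=[0.6, 0.6, 0.6, 0.6, 0.6, 0.6, 0.6, 0.6, 0.6, 0.6],
  linear=[
    [0, 0.008, 0],
    [0, 0.016, 0],
    [0, 0.024, 0],
    [0, 0.032, 0],
    [0, 0.04, 0],
    [0, 0.048, 0],
    [0, 0.05, 0],
    [0, 0.05, 0],
    [0, 0.05, 0],
    [0, 0.05, 0],
  ],
  rotation=[
    [0, 0, 0],
    [0, 0, 0],
    [0, 0, 0],
    [0, 0, 0],
    [0, 0, 0],
    [0, 0, 0],
    [0, 0, 0],
    [0, 0, 0],
    [0, 0, 0],
    [0, 0, 0],
  ],
)

```text
time: 25.7
tool_pos: [0.5472, -0.2939, 0.0408]
tool_rot: [-0.004, 0.602, 0.799, -0.004]
ft_force: [-10.4, 24.8, 4.7]
width: 0.057
grip_force: 58.0
```

```bash
python3 st.py
```

```text
25.7 reader x,y mm -0.6263100648789249 2.0944016736128837 z 0.04081315935347041 F along,lat,z -26.389435510789152 -5.225237498931605 4.700338759661768 torque [ 4.4895  1.4861 -0.2795] 0.05700949620592044
```

Request:
play_rows(
  grip=[0.6, 0.6, 0.6, 0.6, 0.6, 0.6, 0.6, 0.6, 0.6, 0.6],
  linear=[
    [0, 0.008, 0],
    [0, 0.016, 0],
    [0, 0.024, 0],
    [0, 0.032, 0],
    [0, 0.04, 0],
    [0, 0.04, 0],
    [0, 0.04, 0],
    [0, 0.04, 0],
    [0, 0.04, 0],
    [0, 0.04, 0],
  ],
  rotation=[
    [0, 0, 0],
    [0, 0, 0],
    [0, 0, 0],
    [0, 0, 0],
    [0, 0, 0],
    [0, 0, 0],
    [0, 0, 0],
    [0, 0, 0],
    [0, 0, 0],
    [0, 0, 0],
  ],
)

```text
time: 26.95
tool_pos: [0.5473, -0.2938, 0.0408]
tool_rot: [-0.005, 0.602, 0.799, -0.005]
ft_force: [-15.9, 21.5, 9.0]
width: 0.0571
grip_force: 58.0
```

```bash
python3 st.py; python3 look.py l4; python3 - <<'E'
import cv2,numpy as np
o=np.zeros((600,800,3),np.uint8)
for i,n in enumerate(("l2","l4")):
    a=cv2.imread(f"pics/{n}.png")
    o[:450,i*400:i*400+396]=cv2.resize(a[420:570,534:666],(396,450),interpolation=cv2.INTER_CUBIC)
a=cv2.imread("pics/l4.png");o[455:600,:200]=cv2.resize(a[:300,400:],(200,145));o[455:600,210:310]=cv2.resize(a[:,:400],(100,145))
cv2.imwrite("pics/cmp2.png",o)
from h import *
T=toolT(ctrl.state());print(np.degrees(T[:2,2]),np.degrees(np.arctan2(T[1,1],T[0,1])))
E
```

```text
26.95 reader x,y mm -0.6406580584660088 2.192638905059225 z 0.04078203068260975 F along,lat,z -24.2821063028361 -11.275949709718573 8.963355584594044 torque [ 3.9212  2.367  -0.3569] 0.05714423691261614
side crop 236 146
top crop 248 141
26.95 [ 0.5473 -0.2938  0.0408] [-15.9282  21.5188   8.9634] [ 3.9212  2.367  -0.3569] 0.05714423691261614
[-0.8462 -0.0816] 16.0234692114148
```

View pics/cmp2.png

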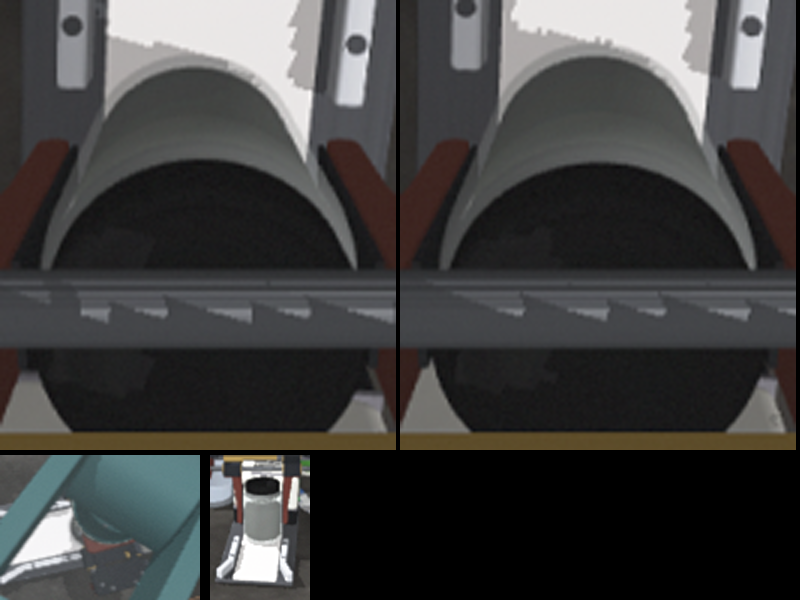

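Shifting sideways slid the jar along one arm (0.9 mm sideways, 0.6 mm forward). It now stops hard against the other arm too, with only 0.1 mm of motion for 2 mm commanded, so it is seated at TCP reader x≈-0.6, y≈2.1. I'll relax the side load and add forward push.

Request:
play_rows(
  grip=[0.6, 0.6, 0.6, 0.6, 0.6, 0.6, 0.6, 0.6, 0.6, 0.6],
  linear=[
    [-0.008, 0, -0.002],
    [-0.016, 0, -0.005],
    [-0.024, 0, -0.01],
    [-0.032, -0.01, -0.01],
    [-0.04, -0.02, -0.01],
    [-0.05, -0.03, -0.01],
    [-0.05, -0.04, -0.01],
    [-0.05, -0.05, -0.01],
    [-0.05, -0.05, -0.01],
    [-0.05, -0.05, -0.01],
  ],
  rotation=[
    [0, 0, 0],
    [0, 0, 0],
    [0, 0, 0],
    [0, 0, 0],
    [0, 0, 0],
    [0, 0, 0],
    [0, 0, 0],
    [0, 0, 0],
    [0, 0, 0],
    [0, 0, 0],
  ],
)

```text
time: 28.35
tool_pos: [0.5473, -0.294, 0.0409]
tool_rot: [-0.006, 0.602, 0.799, -0.003]
ft_force: [-7.9, 32.9, 5.9]
width: 0.0572
grip_force: 58.0
```

```bash
python3 st.py;python3 - <<'E'
from h import *
T=toolT(ctrl.state());print(np.degrees(T[:2,2]),np.degrees(np.arctan2(T[1,1],T[0,1])))
E
```

```text
28.35 reader x,y mm -0.4989338520413946 2.1292034088856164 z 0.040885614437558705 F along,lat,z -33.77386164315002 -1.1034394764576636 5.925151876722482 torque [ 5.3779  1.2364 -0.2128] 0.05722860872910534
[-0.7128  0.1491] 15.983992050387
```

Seated: both arms loaded, side force about 1 N, a steady push of about 34 N, and only 0.14 mm of motion for the last 2.5 mm commanded. Handing in while holding.

```bash
python3 -c "
from plant import ctrl
print(ctrl.hand_in())"
```

```text
the job is handed in; nothing more can be done
None
```

I handed the job in at about 28 s with the jar gripped and pressed against both arms of the V stop, going by force readings. I had no camera view of the nose or of the label at the nose, and the hand-in did not report a result.

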